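# Sort connector bars under the inspection lamp

### The job

Switch the inspection lamp on by pulling the knob of its switch box straight out until it clicks, then sort all the loose square bars by length: lay each one flat and crosswise in the dark tray that is just wide enough for its length, side by side and never stacked. When every bar is in its row and let go, switch the lamp off by pushing the knob fully back in; leave the other things on the table where they are.

Things in the scene. Friction and masses are not known exactly. Their poses are not given: they have to be found in the camera images.
- short1: short bar: bright nickel-plated square connector bar, 34 mm long, 14 x 14 mm in section, 40 to 65 g, lying flat on the table at any yaw. Origin at the bar's centre (7 mm above what it lies on); its own x axis runs along its length. May be absent (None).
- short2: short bar: bright nickel-plated square connector bar, 34 mm long, 14 x 14 mm in section, 40 to 65 g, lying flat on the table at any yaw. Origin at the bar's centre (7 mm above what it lies on); its own x axis runs along its length. May be absent (None).
- short3: short bar: bright nickel-plated square connector bar, 34 mm long, 14 x 14 mm in section, 40 to 65 g, lying flat on the table at any yaw. Origin at the bar's centre (7 mm above what it lies on); its own x axis runs along its length. May be absent (None).
- medium1: medium bar: bright nickel-plated square connector bar, 48 mm long, 14 x 14 mm in section, 56 to 91 g, lying flat on the table at any yaw. Origin at the bar's centre (7 mm above what it lies on); its own x axis runs along its length. May be absent (None).
- medium2: medium bar: bright nickel-plated square connector bar, 48 mm long, 14 x 14 mm in section, 56 to 91 g, lying flat on the table at any yaw. Origin at the bar's centre (7 mm above what it lies on); its own x axis runs along its length. May be absent (None).
- medium3: medium bar: bright nickel-plated square connector bar, 48 mm long, 14 x 14 mm in section, 56 to 91 g, lying flat on the table at any yaw. Origin at the bar's centre (7 mm above what it lies on); its own x axis runs along its length. May be absent (None).
- long1: long bar: bright nickel-plated square connector bar, 62 mm long, 14 x 14 mm in section, 72 to 117 g, lying flat on the table at any yaw. Origin at the bar's centre (7 mm above what it lies on); its own x axis runs along its length. May be absent (None).
- long2: long bar: bright nickel-plated square connector bar, 62 mm long, 14 x 14 mm in section, 72 to 117 g, lying flat on the table at any yaw. Origin at the bar's centre (7 mm above what it lies on); its own x axis runs along its length. May be absent (None).
- long3: long bar: bright nickel-plated square connector bar, 62 mm long, 14 x 14 mm in section, 72 to 117 g, lying flat on the table at any yaw. Origin at the bar's centre (7 mm above what it lies on); its own x axis runs along its length. May be absent (None).
- tray_short_in (a point): centre of the inner floor of the short-bar row: fixed open dark grey tray, inside 44 mm wide (its y, 10 mm more than the bar) and 160 mm long (its x, roughly world x); floor 4 mm above the table, walls 4 mm thick, 14 mm above the floor. Bars lie crosswise (length along its y), up to three side by side along x. The three trays stand next to one another in any order
- tray_medium_in (a point): centre of the inner floor of the medium-bar row: fixed open dark grey tray, inside 58 mm wide (its y, 10 mm more than the bar) and 160 mm long (its x, roughly world x); floor 4 mm above the table, walls 4 mm thick, 14 mm above the floor. Bars lie crosswise (length along its y), up to three side by side along x. The three trays stand next to one another in any order
- tray_long_in (a point): centre of the inner floor of the long-bar row: fixed open dark grey tray, inside 72 mm wide (its y, 10 mm more than the bar) and 160 mm long (its x, roughly world x); floor 4 mm above the table, walls 4 mm thick, 14 mm above the floor. Bars lie crosswise (length along its y), up to three side by side along x. The three trays stand next to one another in any order
- knob (a joint): travel of the push-pull knob of the lamp's switch box, m: 0 pushed in (off), 0.018 pulled out (on). It slides straight along its axis and snaps either way past the middle (9 mm); about 7 N starts it from either end, and it stays at whichever end it has snapped to
- knob_grip (a point): on the level axis of the black knob, mid-length of its round grip (28 mm diameter, 26 mm long, 50 mm above the table); moves with it. Its x axis points into the switch box, z up; pull towards -x. Flat face of the end flange (34 mm diameter): 17 mm towards -x. Box front when in: 33 mm towards +x; fixed grey box 100 deep, 130 wide, 85 mm high: the knob can be pinched from above
- jar: small lidded jar, 36 mm in diameter, 50 mm high, among the bars; a bystander, to be left where it is. Origin at the centre of its underside
- ring: flat brass ring, 42 mm outside, 26 mm inside, 12 mm high, among the bars; a bystander, to be left where it is. Origin at the centre of its underside
- buckle: flat rectangular steel buckle frame, 44 x 36 mm, 8 mm high, among the bars; a bystander, to be left where it is. Origin at the centre of its underside
- screwdriver: screwdriver lying between the robot and the trays; a bystander, to be left where it is. Origin on its underside, between its ends
- cup: steel cup, 72 mm in diameter, 60 mm high, beyond the bars; a bystander, to be left where it is. Origin at the centre of its underside
There are look-alikes about, which are no part of the job. Leave any blue or red look-alike of the short2 alone. What is shaped like the long1 but turquoise is not meant.

How it is judged:
By the outcome, as a careful person would: the job done as asked, in the order asked, and still so for the second after the job is handed in, with the robot touching nothing.
Of short1, short2, short3, medium1, medium2, medium3, long1, long2, long3 only 6 to 8 are there at a start; the rules pass over those that are not, and their reading is None.
At some moment in a run one of short1, short2, short3, medium1, medium2, medium3, long1, long2, long3 may be knocked a few centimetres aside while the robot is not near it.
Once in a run the grip may slacken for a moment while it holds something.
It also fails if it takes over 210 s, if anything falls off the work surface, if the arm or the gripper's body presses on something with over 40 N, if the wrist force passes 120 N, or if a joint passes its speed limit or range.

### The arm

A 6-joint arm with a two-finger parallel gripper is mounted at the origin on the work surface. World frame = base frame: x ahead of the robot, y to its left, z up, the work surface at z = 0. Lengths are in m, angles in degrees, forces in N, time in s.
With the tool pointing down it reaches from about 0.375 to 0.925 m from the base axis. Payload 5.7 kg.
Tool frame: the origin (TCP) lies at the very end of the fingers, on their centre line; the grasp point (between the pads) lies 19 mm behind it; z points along the fingers, y is the line along which they close (so a half turn about z gives the same grasp; the last joint's range is limited). The gripper opens to 88 mm and grips with 3 to 60 N. Pads are 20 mm wide; open, the fingers measure 115 mm over their backs; the gripper's body (75 mm by 178 mm) begins 61 mm behind the grasp point.
Start: joints at [-78.043, 20.558, 86.54, -0, 72.909, -6.595], TCP at [0.191, -0.569, 0.223] pointing down, gripper open.
Joint ranges: [-170.27, 170.27], [-57.76, 135], [12.27, 136.19], [-55.21, 235.2], [11.17, 155.16], [-170.74, 170.74]. Speed limits (degrees/s): [136.94, 136.94, 180, 180, 180, 180].

### API

Orientations are given as a 3x3 rotation matrix whose columns are the frame's x, y, z axes.
In Python, from cell import arm, viewer, ticket gives the robot as it stands. The module is installed in compiled form; this text tells all that it offers. Calls block until the motion is done:
- arm.reach(position, orientation): joint-space move of the TCP to a pose.
- arm.movel(position, rotation=None, speed=0.15, until_force=None): straight line of the TCP; rotation=None keeps the orientation; speed is the mean speed in m/s. With until_force (N) it stops when the force on the tool has changed by that much, and returns True; else False.
- arm.move_joints(angles): joint-space move.
- arm.gripper_to(opening): finger opening in m; the grip force is fixed at half the most; returns when the fingers have stopped.
- arm.wait(seconds).
- arm.ik(position, orientation): joint angles nearest the present ones, or None.
- arm.get_state(): the state.
- viewer.camera(name): name is "scene" or "side" or "wrist"; returns the picture (400x640x3 uint8, red, green, blue); there is no depth.
- viewer.camera_model(name): a dict with "camera_matrix" (3x3 intrinsics, pixels), "R" (3x3) and "t" (3): a world point X has camera coordinates R X + t; the wrist camera has in their place "T_tool_cam" (4x4, takes a point from camera to tool coordinates, whose origin is the TCP and whose axes are the flange's). Camera axes: x right, y down, z forward; pixel columns grow to the right and rows downward; lengths in m; the calibration is good to about 2 mm. A picture is of the moment at which its call begins: read the wrist's pose just before it. camera_model takes no time and is no camera call.
A pose or a line that the arm cannot do raises arm.MotionError and nothing moves.
- ticket.sign_off(): hands the job in; it is judged then, once.
Trained networks look in the newest picture that a camera, given by its name, has taken for a name from the list of things; names that differ only in an ending like _2 or _b are one class to them, and where a whole thing is asked for, a point or a joint stands for the part that bears it (a point fixed in the world has none). Each returns a list of dicts, best first, with "p" (0 to 1); they miss things now and then, are a little off and sometimes report something else, mostly with a low value. They report only what shows in the picture. A call takes as long as a camera call. They do not tell look-alikes from the thing itself.
- viewer.boxes_of(camera, query): "bbox" ([left, top, right, bottom] in pixels, round what is visible of it).
- viewer.regions_of(camera, query): "mask" (400x640 bool, what is visible of it) and "bbox" ([left, top, right, bottom] in pixels, round what is visible of it).
- viewer.spot_point(camera, query): "position" ([column, row] in pixels: a listed point, or the origin of a listed thing).
The state is a dict: "time_s": time; "q": joint angles; "joint_vel": joint speeds; "effort": joint torques, N m; "position": TCP position; "tcp_rot": TCP orientation; "wrist_force": force on the tool from outside, world axes, zero at the start; "ft_torque": the same for the moment, N m; "width": finger opening in m; "grasp_force": force on a finger pad.
Only numpy, scipy, OpenCV 4.12 (cv2) and the standard library are available. Lean on these libraries where they do the work, as an engineer would, in place of code of your own. Each camera call takes 0.05 s, during which the arm holds its last target. There are 200 camera calls.

## Working session

There is one attempt and no reset: what is moved stays moved. The work goes in short steps, each a Python script; the robot and the scene stay as the last script left them, time stands still between calls to the robot, and variables do not carry over. Pictures are saved under pics/ and viewed, at most 14 in all, crops included, and the job is handed in when it is done.

```bash
mkdir -p pics; ls; python3 - <<'E'
from cell import arm, viewer
import cv2, numpy as np
for c in ("scene","side"):
    im=viewer.camera(c); cv2.imwrite(f"pics/{c}0.png",im[:,:,::-1])
    m=viewer.camera_model(c); print(c,{k:np.round(v,3).tolist() for k,v in m.items()})
print({k:np.round(v,3).tolist() for k,v in viewer.camera_model("wrist").items()})
print(arm.get_state())
E
```

```text
pics
scene {'camera_matrix': [[423.922, 0.0, 324.054], [0.0, 423.922, 202.229], [0.0, 0.0, 1.0]], 'R': [[0.884, 0.467, 0.013], [0.27, -0.488, -0.83], [-0.381, 0.738, -0.557]], 't': [-0.486, -0.102, 1.231]}
side {'camera_matrix': [[456.431, 0.0, 315.383], [0.0, 456.431, 200.47], [0.0, 0.0, 1.0]], 'R': [[0.971, -0.24, -0.002], [-0.15, -0.598, -0.788], [0.187, 0.765, -0.616]], 't': [-0.55, 0.102, 1.149]}
{'camera_matrix': [[307.891, 0.0, 320.808], [0.0, 307.891, 202.722], [0.0, 0.0, 1.0]], 'T_tool_cam': [[-0.001, -0.966, -0.258, 0.071], [1.0, -0.001, -0.001, 0.001], [0.001, -0.258, 0.966, -0.162], [0.0, 0.0, 0.0, 1.0]]}
{'time_s': 0.1, 'q': array([-7.80436516e+01,  2.05920347e+01,  8.65921648e+01,  5.06552471e-04,
        7.29107873e+01, -6.59527632e+00]), 'joint_vel': array([-0.12455434, -0.07115622, -0.11818391, -0.10268985,  0.19385919,
        0.00966585]), 'effort': array([-7.97386656e-04, -5.16356456e+01, -2.71406668e+01,  6.75897603e-02,
        2.76144943e-02, -3.16565206e-05]), 'position': array([ 0.19075403, -0.56820278,  0.22191623]), 'tcp_rot': array([[ 9.48038234e-01,  3.18156241e-01, -3.35179939e-04],
       [ 3.18156356e-01, -9.48036865e-01,  1.62361798e-03],
       [ 1.98801254e-04, -1.64589155e-03, -9.99998626e-01]]), 'wrist_force': array([-0.23690796, -0.77287782,  0.25594359]), 'ft_torque': array([-0.02177602,  0.05595216, -0.03081806]), 'grasp_force': 0.0, 'width': 0.0880407956840532}
```

View pics/scene0.png

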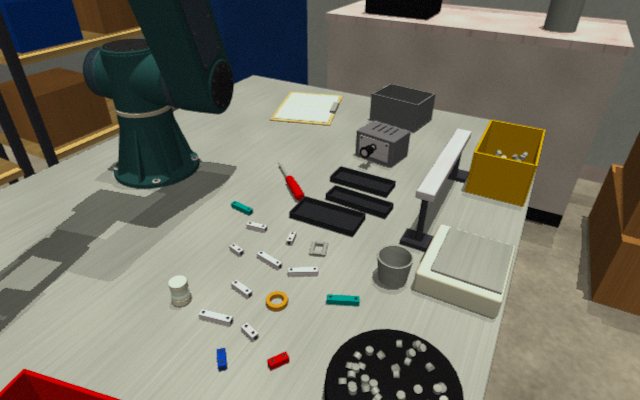

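View pics/side0.png

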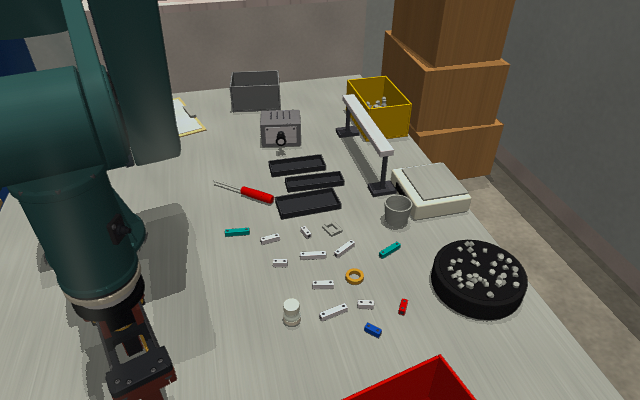

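The scene view shows 8 nickel bars at (257,227), (236,250), (291,238), (269,260), (303,271), (241,289), (215,318) and (249,331). The knob is at about (366,152), and the three dark trays are around (362,181), (358,202) and (327,216). The side view agrees with this. Look-alikes are turquoise, blue and red.

```bash
cat > h.py <<'E'
from cell import arm, viewer, ticket
import numpy as np, cv2
def cam(name, st=None):
    m=viewer.camera_model(name); K=np.array(m["camera_matrix"])
    if name!="wrist": R=np.array(m["R"]); return K,R.T,-R.T@np.array(m["t"])   # cam->world
    st=st or arm.get_state(); T=np.array(m["T_tool_cam"]); Rt=np.array(st["tcp_rot"])
    return K,Rt@T[:3,:3],Rt@T[:3,3]+np.array(st["position"])
def back(px,c,z):
    K,R,o=c; px=np.atleast_2d(np.asarray(px,float))
    d=(R@np.linalg.inv(K)@np.c_[px,np.ones(len(px))].T).T
    return o+d*((z-o[2])/d[:,2])[:,None]
def proj(X,c):
    K,R,o=c; p=(K@R.T@(np.atleast_2d(X)-o).T).T
    return p[:,:2]/p[:,2:]
def tri(px1,c1,px2,c2):
    A=[];b=[]
    for px,(K,R,o) in ((px1,c1),(px2,c2)):
        d=R@np.linalg.inv(K)@np.r_[px,1]; d/=np.linalg.norm(d); P=np.eye(3)-np.outer(d,d); A.append(P); b.append(P@o)
    return np.linalg.lstsq(np.vstack(A),np.hstack(b),rcond=None)[0]
def down(yaw):   # fingers close along direction yaw (deg, world), tool z down
    a=np.radians(yaw); y=np.array([np.cos(a),np.sin(a),0]); z=np.array([0,0,-1.]); return np.c_[np.cross(y,z),y,z]
E
python3 - <<'E'
from h import *
P={}
for c in ("scene","side"):
    viewer.camera(c)
    for q in ("tray_short_in","tray_medium_in","tray_long_in","knob_grip","jar","ring","buckle","cup","screwdriver"):
        r=viewer.spot_point(c,q); P[c,q]=r[0]["position"] if r else None
        z=dict(tray_short_in=.004,tray_medium_in=.004,tray_long_in=.004,knob_grip=.05).get(q,0)
        print(c,q,[(round(a["p"],2),np.round(a["position"]).tolist(),np.round(back(a["position"],cam(c),z)[0][:2],3).tolist()) for a in r[:2]])
    for q in ("short1","medium1","long1"):
        r=viewer.spot_point(c,q)
        print(c,q,[(round(a["p"],2),np.round(back(a["position"],cam(c),.007)[0][:2],3).tolist()) for a in r])
for q in ("tray_short_in","tray_medium_in","tray_long_in","knob_grip"):
    if P["scene",q] is not None and P["side",q] is not None: print(q,tri(P["scene",q],cam("scene"),P["side",q],cam("side")).round(4))
for z in ["scene","side"]:
    im=cv2.imread(f"pics/{z}0.png")
a=cv2.imread("pics/scene0.png")[120:250,260:420]; b=cv2.imread("pics/side0.png")[100:230,230:390]
cv2.imwrite("pics/z1.png",np.hstack([cv2.resize(x,None,fx=2.5,fy=2.5,interpolation=cv2.INTER_CUBIC) for x in(a,b)]))
E
```

```text
scene tray_short_in [(0.59, [248.0, 334.0], [0.589, -0.36])]
scene tray_medium_in [(0.72, [361.0, 182.0], [0.556, 0.207])]
scene tray_long_in []
scene knob_grip [(0.54, [369.0, 150.0], [0.533, 0.308])]
scene jar [(0.82, [182.0, 302.0], [0.433, -0.357])]
scene ring [(0.63, [279.0, 305.0], [0.599, -0.275])]
scene buckle [(0.69, [319.0, 252.0], [0.592, -0.104])]
scene cup [(0.74, [364.0, 184.0], [0.565, 0.205]), (0.68, [392.0, 280.0], [0.764, -0.112])]
scene screwdriver [(0.79, [288.0, 179.0], [0.368, 0.129]), (0.2, [277.0, 308.0], [0.601, -0.284])]
scene short1 [(0.68, [0.589, -0.358]), (0.67, [0.438, -0.195]), (0.58, [0.518, -0.1]), (0.5, [0.59, -0.429]), (0.48, [0.674, -0.384]), (0.42, [0.518, -0.28])]
scene medium1 [(0.71, [0.424, -0.104]), (0.58, [0.515, -0.278])]
scene long1 [(0.76, [0.524, -0.361]), (0.65, [0.348, -0.056]), (0.62, [0.599, -0.177]), (0.52, [0.7, -0.222]), (0.5, [0.515, -0.181])]
side tray_short_in [(0.72, [314.0, 183.0], [0.588, 0.103])]
side tray_medium_in [(0.62, [296.0, 166.0], [0.556, 0.204])]
side tray_long_in [(0.89, [304.0, 198.0], [0.543, 0.042]), (0.44, [
[... 203 characters left out ...]
(0.51, [333.0, 230.0], [0.588, -0.104]), (0.24, [241.0, 195.0], [0.373, 0.102])]
side cup [(0.6, [393.0, 217.0], [0.758, -0.092])]
side screwdriver [(0.72, [242.0, 196.0], [0.376, 0.099]), (0.19, [290.0, 317.0], [0.426, -0.347])]
side short1 [(0.71, [0.586, -0.351]), (0.67, [0.424, -0.188]), (0.64, [0.58, -0.431]), (0.57, [0.661, -0.379]), (0.52, [0.508, -0.105])]
side medium1 [(0.72, [0.502, -0.276]), (0.5, [0.432, -0.103])]
side long1 [(0.74, [0.516, -0.363]), (0.71, [0.508, -0.184]), (0.5, [0.345, -0.062]), (0.47, [0.701, -0.213]), (0.45, [0.594, -0.185]), (0.2, [0.579, -0.099])]
tray_short_in [ 0.57   -0.3315  0.1785]
tray_medium_in [0.556  0.2054 0.004 ]
knob_grip [0.5297 0.316  0.0433]
```

View pics/z1.png

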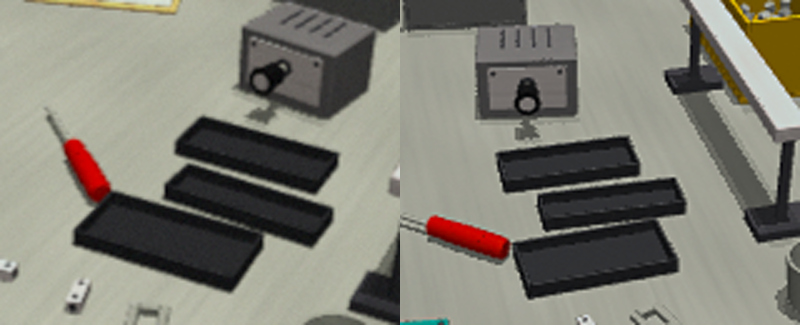

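The crop shows three trays: the long one nearest the robot, at side px (306,201), the short one in the middle at (314,182), and the medium one by the box at (296,166). The knob faces roughly -y. Next I move the wrist camera above both areas.

```bash
python3 - <<'E'
from h import *
import pickle
for n,p in (("B",(.58,-.22,.32)),("A",(.6,.16,.32))):
    arm.reach(p,down(-90)); arm.wait(.2); st=arm.get_state(); im=viewer.camera("wrist")
    cv2.imwrite(f"pics/w{n}.png",im[:,:,::-1]); pickle.dump(dict(position=st["position"],tcp_rot=st["tcp_rot"]),open(f"w{n}.pkl","wb"))
    print(st["time_s"],np.round(st["position"],4),np.round(st["q"],1))
    c=cam("wrist",st)
    if n=="A":
        for q,z in (("tray_short_in",.004),("tray_medium_in",.004),("tray_long_in",.004),("knob_grip",.05)):
            print(q,[(round(a["p"],2),np.round(a["position"]).tolist(),back(a["position"],c,z)[0].round(4)) for a in viewer.spot_point("wrist",q)[:2]])
E
```

```text
3.525 [ 0.5796 -0.2207  0.3198] [-27.2  18.4  76.   -0.   85.6  62.8]
5.1917 [0.6003 0.1588 0.32  ] [ 8.5 18.4 75.9 -0.  85.6 98.5]
tray_short_in [(0.58, [353.0, 172.0], array([0.5929, 0.109 , 0.004 ])), (0.46, [218.0, 218.0], array([0.5189, 0.3264, 0.004 ]))]
tray_medium_in [(0.93, [290.0, 196.0], array([0.556, 0.208, 0.004]))]
tray_long_in [(0.97, [410.0, 198.0], array([0.5522, 0.0171, 0.004 ]))]
knob_grip [(0.8, [225.0, 219.0], array([0.5322, 0.3006, 0.05  ])), (0.38, [620.0, 267.0], array([ 0.4531, -0.2996,  0.05  ]))]
```

View pics/wA.png

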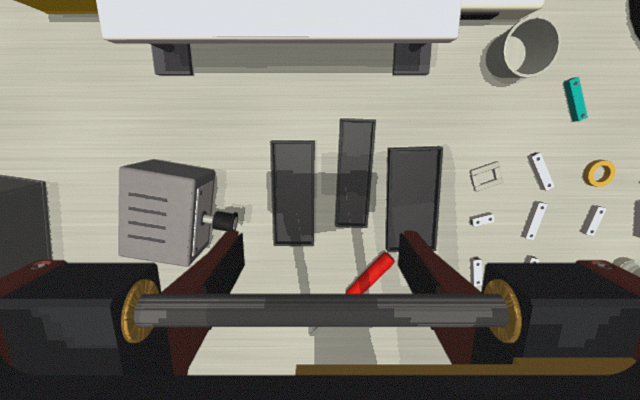

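View pics/wB.png

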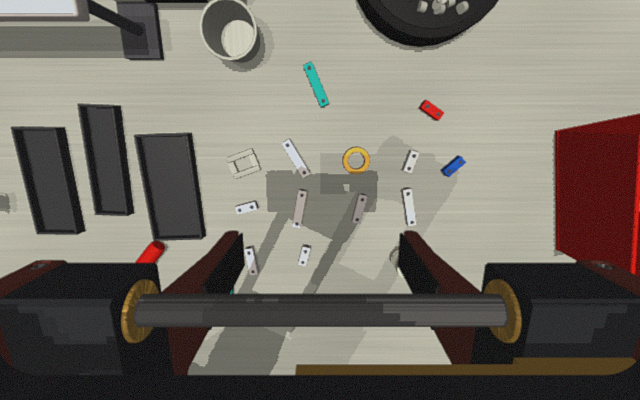

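wA (trays) has the medium tray at (293,193), the short one at (355,173), the long one at (414,198), and the knob at (226,220). wB (bars) shows all 8 bars, 3 of them in gripper shadow. Next I fit box silhouettes to the trays and the switch box.

```bash
cat >> h.py <<'E'
from scipy.optimize import minimize
def hull(pose,size,z0,c):
    x,y,yaw=pose; L,W,H=size; a=np.radians(yaw)
    P=np.array([[sx*L/2,sy*W/2,z] for sx in(-1,1) for sy in(-1,1) for z in(z0,z0+H)])
    X=np.c_[x+P[:,0]*np.cos(a)-P[:,1]*np.sin(a), y+P[:,0]*np.sin(a)+P[:,1]*np.cos(a), P[:,2]]
    return cv2.convexHull(proj(X,c).astype(np.float32))[:,0]
def fitbox(mask,size,z0,c,init,up=4):
    """pose (x,y,yaw) of a box whose silhouette best matches the mask; returns pose, IoU"""
    ys,xs=np.nonzero(mask); x0,y0=max(xs.min()-15,0),max(ys.min()-15,0)
    m=mask[y0:ys.max()+15,x0:xs.max()+15].astype(np.float32)
    m=cv2.resize(m,None,fx=up,fy=up,interpolation=cv2.INTER_LINEAR)>.5
    def cost(p):
        h=(hull(p,size,z0,c)-[x0,y0]+.5)*up; r=np.zeros(m.shape,np.uint8)
        cv2.fillConvexPoly(r,np.round(h*16).astype(np.int32),1,shift=4); r=r>0
        return 1-(r&m).sum()/max((r|m).sum(),1)
    best=None
    for dy in (-10,0,10):
        s=np.array(init,float)+[0,0,dy]; sim=np.array([s,s+[.008,0,0],s+[0,.008,0],s+[0,0,8]])
        r=minimize(cost,s,method="Nelder-Mead",options=dict(initial_simplex=sim,xatol=1e-4,fatol=1e-5,maxiter=400))
        if best is None or r.fun<best.fun: best=r
    return best.x,1-best.fun
E
cat > fitA.py <<'E'
from h import *
import pickle
st=pickle.load(open("wA.pkl","rb")); c=cam("wrist",st); im=cv2.imread("pics/wA.png"); o=im.copy()
dark=(im.max(2)<98).astype(np.uint8)
for n,w,g,roi in (("medium",58,(.556,.206,0),(262,130,324,254)),("short",44,(.59,.107,0),(328,110,382,234)),("long",72,(.552,.017,0),(381,138,450,256))):
    m=np.zeros_like(dark); x0,y0,x1,y1=roi; m[y0:y1,x0:x1]=dark[y0:y1,x0:x1]
    m=cv2.morphologyEx(m,cv2.MORPH_CLOSE,np.ones((5,5))); k=cv2.connectedComponentsWithStats(m); i=1+k[2][1:,4].argmax(); m=k[1]==i
    p,s=fitbox(m,(.168,w/1000+.008,.018),0,c,g); print(n,p.round(4),round(s,3))
    cv2.polylines(o,[hull(p,(.168,w/1000+.008,.018),0,c).round().astype(int)],1,(0,255,0))
gc=np.full(im.shape[:2],cv2.GC_BGD,np.uint8); gc[150:275,108:224]=cv2.GC_PR_FGD
cv2.grabCut(im,gc,None,np.zeros((1,65)),np.zeros((1,65)),6,cv2.GC_INIT_WITH_MASK); m=(gc&1).astype(np.uint8)
m=cv2.morphologyEx(m,cv2.MORPH_OPEN,np.ones((9,9))); k=cv2.connectedComponentsWithStats(m); m=k[1]==1+k[2][1:,4].argmax()
p,s=fitbox(m,(.100,.130,.085),0,c,(.54,.385,90)); print("box",p.round(4),round(s,3))
a=np.radians(p[2]); f=p[:2]-np.array([np.cos(a),np.sin(a)])*(.05+.033); print("knob_grip if centred",f.round(4))
cv2.polylines(o,[hull(p,(.1,.13,.085),0,c).round().astype(int)],1,(0,0,255))
print("lamp feet",back([[173,75],[410,74]],c,0).round(3).tolist())
for b in (((285,141),(306,174)),((304,192),(296,226)),((405,190),(413,225)),((364,195),(355,222)),((247,248),(254,274)),((236,210),(257,206)),((307,247),(302,264)),((415,152),(407,171))):
    e=back(b,cam("wrist",pickle.load(open("wB.pkl","rb"))),.014); d=e[1]-e[0]; print(e.mean(0)[:2].round(3),round(np.linalg.norm(d)*1000),round(np.degrees(np.arctan2(d[1],d[0]))%180))
cv2.imwrite("pics/fitA.png",cv2.resize(o[100:280,90:460],None,fx=2.1,fy=2.1))
E
python3 fitA.py
```

```text
medium [ 0.5581  0.2028 -0.6574] 0.966
short [ 0.5898  0.1084 -2.3484] 0.962
long [0.5475 0.0149 1.3568] 0.95
box [ 0.543   0.3828 79.4764] 0.946
knob_grip if centred [0.5279 0.3012]
lamp feet [[0.736, 0.374, 0.0], [0.737, 0.029, 0.0]]
[ 0.596 -0.183] 58 32
[ 0.515 -0.187] 58 166
[ 0.517 -0.36 ] 60 16
[ 0.516 -0.281] 46 164
[ 0.426 -0.104] 48 11
[ 0.517 -0.103] 34 101
[ 0.436 -0.193] 32 164
[ 0.59  -0.357] 30 161
```

View pics/fitA.png

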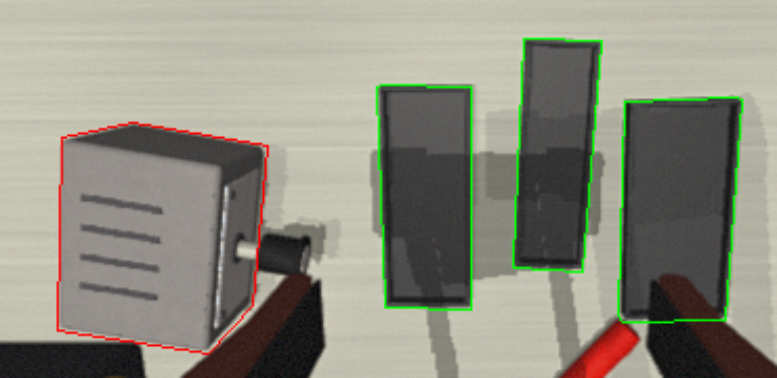

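The fits are good (IoU of about 0.95 or better), and the box fit and the network agree on the knob to within 4 mm. Now I hover, refine, and pull the knob.

```bash
python3 - <<'E'
from h import *
yaw=80; a=np.radians(yaw); ax=np.array([np.cos(a),np.sin(a),0])
k=np.array([.530,.301,0]); R=down(yaw-90) 
if arm.ik([k[0],k[1],.2],R) is None: R=down(yaw+90)
arm.reach([k[0],k[1],.17],R); arm.wait(.1)
st=arm.get_state(); im=viewer.camera("wrist"); cv2.imwrite("pics/k.png",im[:,:,::-1])
r=viewer.spot_point("wrist","knob_grip"); c=cam("wrist",st)
e=[back(x["position"],c,.05)[0] for x in r]; print([(round(x["p"],2),p.round(4)) for x,p in zip(r,e)])
if e and np.linalg.norm(e[0][:2]-k[:2])<.008: k[:2]=(k[:2]+2*e[0][:2])/3
k+=.001*ax; print("k",k.round(4)); arm.gripper_to(.06)
hit=arm.movel([k[0],k[1],.031],speed=.1,until_force=10); print("hit",hit)
if not hit:
    arm.gripper_to(0); s=arm.get_state(); print(s["width"],s["grasp_force"],s["wrist_force"].round(1))
    p=s["position"]-.020*ax; print(arm.movel(p,speed=.03)); s=arm.get_state(); print(s["position"].round(4),s["width"],s["wrist_force"].round(1),s["time_s"])
    np.save("knob.npy",np.r_[s["position"],R.ravel()])
E
```

```text
[(0.91, array([0.5284, 0.3055, 0.05  ]))]
k [0.5291 0.305  0.    ]
hit False
0.027192430546719604 30.018868446350098 [-5.5  2.1  5.1]
False
[0.5245 0.2873 0.0311] 0.027148054586780795 [-2.3  9.7  0.4] 10.3
```

View pics/k.png

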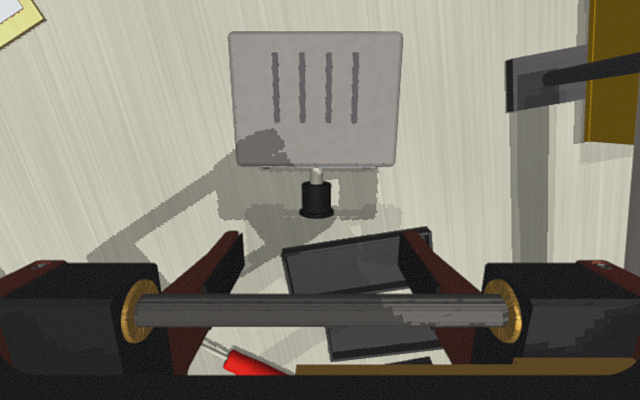

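The knob moved 18.3 mm to its end stop. Next I release it and do the first bar with a reusable pick-and-place routine.

```bash
cat > pp.py <<'E'
from h import *
LEN=dict(short=.034,medium=.048,long=.062)
TRAY=dict(medium=(.5581,.2028,-.66),short=(.5898,.1084,-2.35),long=(.5475,.0149,1.36))
def closing(yaw): return (yaw+90+90)%180-90      # closing direction for bar yaw, in [-90,90)
def measure(cls,c,st_xy,yaw,tol=.05,z0=0):
    """newest wrist picture -> fitted (x,y,yaw), IoU of the nickel bar of class cls nearest st_xy"""
    im=viewer.camera("wrist"); hsv=cv2.cvtColor(im,cv2.COLOR_RGB2HSV); out=[]
    for q in (cls,"short","medium","long"):
        for r in viewer.regions_of("wrist",q+"1"):
            m=r["mask"]
            if m.sum()<60 or np.median(hsv[...,1][m])>90: continue
            ys,xs=np.nonzero(m); p=back([xs.mean(),ys.mean()],c,z0+.008)[0][:2]
            d=np.linalg.norm(p-st_xy)
            if d>tol: continue
            b,iou=fitbox(m,(LEN[cls],.014,.014),z0,c,(p[0],p[1],yaw)); out.append((iou,d,b))
        if out and max(o[0] for o in out)>.8: break
    return im,max(out,key=lambda o:o[0]) if out else None
def pick(cls,xy,yaw,name):
    R=down(closing(yaw)); xy=np.array(xy,float)
    arm.gripper_to(.045)
    arm.reach([*xy,.15],R); arm.wait(.15)
    im,m=measure(cls,cam("wrist"),xy,yaw); cv2.imwrite(f"pics/{name}.png",im[:,:,::-1])
    if m is None or m[0]<.72: raise SystemExit(f"{name}: not seen well {m}")
    x,y,w=m[2]; print(name,"fit",np.round(m[2],4),"IoU",round(m[0],3))
    R=down(closing(w)); arm.movel([x,y,.06],R,speed=.15)
    if arm.movel([x,y,.003],speed=.08,until_force=10): s=arm.get_state(); arm.movel([x,y,.15]); raise SystemExit(f"{name}: touched at {s['position']}")
    arm.gripper_to(0); arm.movel([x,y,.09],speed=.15); return held(name)
def held(name):
    s=arm.get_state(); ok=s["width"]>.010 and s["grasp_force"]>3
    if not ok: raise SystemExit(f"{name}: not held width {s['width']} at {s['position']}")
def place(cls,off,name):
    tx,ty,tw=TRAY[cls]; a=np.radians(tw); x,y=tx+off*np.cos(a),ty+off*np.sin(a); R=down(tw)
    arm.movel([x,y,.09],R,speed=.22); held(name)
    arm.movel([x,y,.03],speed=.15); h=arm.movel([x,y,.0075],speed=.05,until_force=8)
    z=arm.get_state()["position"][2]; held(name)
    arm.gripper_to(.026); arm.movel([x,y,.09],speed=.2)
    print(name,"placed",round(x,4),round(y,4),"z",round(z,4),"hit",h,"t",round(arm.get_state()["time_s"],1))
E
python3 - <<'E'
from pp import *
print(tri([418,195],cam("scene"),[392,152],cam("side")).round(3))
k=np.load("knob.npy"); arm.gripper_to(.06); s=arm.get_state(); print(s["position"].round(4))
arm.movel([*s["position"][:2],.17],speed=.2)
c=cam("wrist"); viewer.camera("wrist"); print("knob",[(round(r["p"],2),back(r["position"],c,.05)[0].round(4)) for r in viewer.spot_point("wrist","knob_grip")])
pick("short",(.517,-.103),101,"s1"); place("short",.032,"s1")
E
```

```text
[ 0.767 -0.017  0.155]
[0.5243 0.2853 0.031 ]
knob [(0.86, array([0.5264, 0.2887, 0.05  ]))]
s1 fit [ 5.163000e-01 -1.014000e-01  1.033824e+02] IoU 0.898
s1 placed 0.6218 0.1071 z 0.0071 hit True t 20.3
```

The knob is out by 17 mm and the first bar is placed. I go on with the rest, taking a scene picture partway to check.

```bash
cat > todo.py <<'E'
J=[("short",(.436,-.193),164,-.008,"s2"),("short",(.59,-.357),161,-.048,"s3"),("medium",(.426,-.104),11,.032,"m1"),("medium",(.516,-.281),164,-.008,"m2"),
("long",(.596,-.183),32,.032,"l1"),("long",(.515,-.187),166,-.008,"l2"),("long",(.517,-.36),16,-.048,"l3")]
E
python3 - <<'E'
from pp import *; from todo import J
for c,xy,w,o,n in J[:3]: pick(c,xy,w,n); place(c,o,n)
arm.gripper_to(.045); arm.reach([.6,.0,.3],down(-90)); arm.wait(.2)
cv2.imwrite("pics/chk1.png",np.vstack([viewer.camera("scene")[120:360,170:490,::-1],viewer.camera("wrist")[90:300,150:470,::-1]]))
E
```

```text
s2 fit [  0.4337  -0.1929 166.382 ] IoU 0.879
s2 placed 0.5818 0.1087 z 0.0071 hit True t 29.5
s3 fit [  0.5883  -0.3582 163.6401] IoU 0.935
s3 placed 0.5418 0.1104 z 0.0071 hit True t 39.3
m1 fit [ 0.4225 -0.1466  8.9913] IoU 0.933
m1 placed 0.5901 0.2024 z 0.0071 hit True t 48.0
```

View pics/chk1.png

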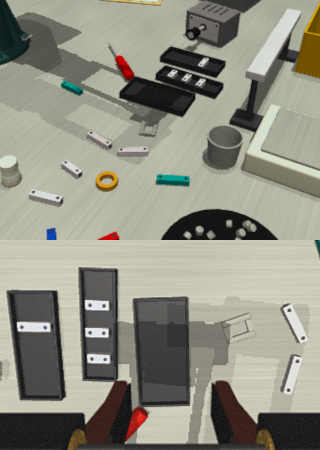

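Three short bars and one medium lie crosswise in the right trays; m1 had been knocked 4 cm aside and was found again. I continue with the remaining four.

```bash
python3 - <<'E'
from pp import *; from todo import J
for c,xy,w,o,n in J[3:]: pick(c,xy,w,n); place(c,o,n)
arm.gripper_to(.045); arm.reach([.6,.06,.3],down(-90)); arm.wait(.2)
cv2.imwrite("pics/chk2.png",np.vstack([viewer.camera("scene")[120:360,170:490,::-1],viewer.camera("wrist")[90:300,150:470,::-1]]))
E
```

```text
m2 fit [  0.5141  -0.2822 167.4761] IoU 0.916
m2 placed 0.5501 0.2029 z 0.0071 hit True t 60.5
l1 fit [ 0.594  -0.1822 29.6433] IoU 0.855
l1 placed 0.5795 0.0157 z 0.0071 hit True t 69.0
l2 fit [  0.5144  -0.1864 169.7033] IoU 0.906
l2 placed 0.5395 0.0147 z 0.0071 hit True t 77.7
l3 fit [ 0.5171 -0.3604 12.0025] IoU 0.902
l3 placed 0.4995 0.0138 z 0.0071 hit True t 86.7
```

View pics/chk2.png

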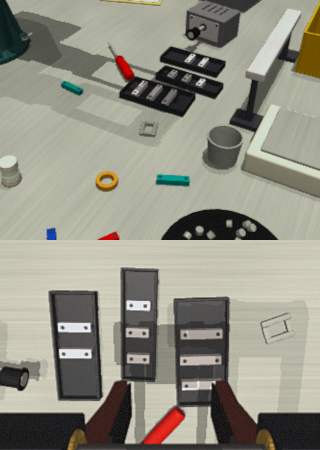

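All 8 bars are in their rows (2 medium, 3 short, 3 long), flat and unstacked, and the bystanders look untouched. Now I push the knob back in.

```bash
python3 - <<'E'
from h import *
k=np.load("knob.npy"); R=k[3:].reshape(3,3); a=np.radians(80); ax=np.array([np.cos(a),np.sin(a),0]); p=np.array([.5243,.2855,.031])
arm.gripper_to(.06); arm.reach([*p[:2],.17],R); arm.wait(.1)
print("hit",arm.movel(p,speed=.1,until_force=10)); arm.gripper_to(0); s=arm.get_state(); print(s["width"],s["position"].round(4))
arm.movel(s["position"]+.021*ax,speed=.03); arm.wait(.2); e=arm.get_state(); print(e["position"].round(4),"moved",((e["position"]-s["position"])@ax).round(4),e["wrist_force"].round(1),e["width"])
arm.gripper_to(.06); q=arm.get_state()["position"]; arm.movel([*q[:2],.17],speed=.2)
arm.reach([p[0]-.01,p[1]-.02,.25],R); arm.wait(.2); c=cam("wrist"); im=viewer.camera("wrist")
print("knob",[(round(r["p"],2),back(r["position"],c,.05)[0].round(4)) for r in viewer.spot_point("wrist","knob_grip")],arm.get_state()["time_s"])
cv2.imwrite("pics/k2.png",np.hstack([im[0:300,160:480,::-1],viewer.camera("side")[80:380,200:520,::-1]]))
E
```

```text
hit False
0.027396416027946163 [0.5241 0.2855 0.0311]
[0.5273 0.3035 0.031 ] moved 0.0182 [ -1.1 -11.7   6.7] 0.02740829727904378
knob [(0.84, array([0.5303, 0.306 , 0.05  ])), (0.72, array([0.5861, 0.2118, 0.05  ]))] 96.1417
```

View pics/k2.png

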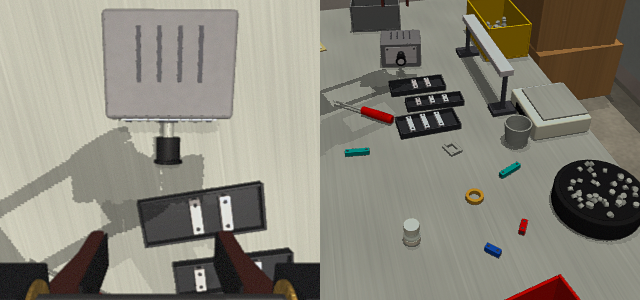

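The knob is fully in: it travelled 18.2 mm to its stop and is back at its starting position. Every bar is in its row, and the gripper is clear and empty.

```bash
python3 -c "
from cell import ticket; print(ticket.sign_off())"
```

```text
the job is handed in; nothing more can be done
None
```

I pulled the lamp knob out, laid all 8 bars present flat and crosswise in their matching trays, pushed the knob fully back in, and handed the job in at about 96 s; no verdict came back.

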